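Load the roller mixer from the slant rack

ROBOT

A 6-joint arm with a two-finger parallel gripper is mounted at the origin on the work surface. World frame = base frame: x ahead of the robot, y to its left, z up, the work surface at z = 0. Lengths are in m, angles in degrees, forces in N, time in s.
With the tool pointing down it reaches from about 0.35 to 0.975 m from the base axis. Payload 17.4 kg.
Tool frame: the origin (TCP) lies at the very end of the fingers, on their centre line; the grasp point (between the pads) lies 19 mm behind it (robot.grasp_offset is the distance from the TCP to the grasp point, in m); z points along the fingers, y is the line along which they close (so a half turn about z gives the same grasp; the last joint's range is limited). The gripper opens to 85 mm and grips with 20 to 120 N. Pads are 22 mm wide; open, the fingers measure 114 mm over their backs; the gripper's body (76 mm by 85 mm) begins 54 mm behind the grasp point. The pads swing forward as they close: fully open they stand 13 mm farther back than shut.
Start: joints at [72.72, 6.646, 82.598, -0, 90.757, -2.166], TCP at [0.176, 0.652, 0.231] pointing down, gripper open.
Joint ranges: [-162.19, 162.19], [-47.58, 125.68], [4.15, 143.07], [-65.23, 245.23], [0.69, 171.88], [-170.13, 170.13]. Speed limits (degrees/s): [108.29, 108.29, 127.2, 180, 180, 180].

INTERFACE

Orientations are given as [roll, pitch, yaw] about the fixed x, y, z axes, in that order (R = Rz(yaw) Ry(pitch) Rx(roll)).
In Python, from rig import robot gives the robot as it stands.
- The arm moves only by the shell command python3 -m pendant 'ROWS' [FORCE]. ROWS is JSON, one flat list of numbers, 7 for each row, row after row: the turn, a rotation vector about the tool's x, y, z in degrees, then the shift along the tool's x, y, z in units of 50 mm (1.0 is 50 mm), then the opening, from 0 (shut) to 1 (fully open). A call has 1 to 8 rows; each row is the pose to reach, as a shift and turn from the pose commanded when the call began, along the tool's axes at that moment; what a row does not reach only later rows make up. A row lasts 1/10 s, in which the tool goes at most 50 mm and 8.59 degrees, less where a joint would pass 70% of its speed; a pose out of reach is approached as far as the arm can. A call with a gripper value outside its range is refused whole. The fingers move at their own pace and stop on an object; FORCE is the grip in N (left out, the last holds). Time passes only in rows, so rows that repeat a pose let the fingers close. It gives the time, the measured TCP pose, the force, the opening and the grip force at its end, in the units of the state.
- robot.get_obs(): the state, without advancing time (a new reading comes with each control period).
- robot.camera(name): name is "scene" or "top" or "wrist"; returns a dict with "color" (384x512x3 uint8, blue, green, red), "camera_matrix" (3x3 intrinsics, pixels), "cam_to_world" (4x4, takes a point from camera to world coordinates); the wrist camera has in their place "tool_from_camera" (4x4, takes a point from camera to tool coordinates, whose origin is the TCP and whose axes are the flange's). Camera axes: x right, y down, z forward; pixel columns grow to the right and rows downward; lengths in m; the calibration is good to about 2 mm. A picture is of the moment at which its call begins: read the wrist's pose just before it. There is no depth.
- robot.close_job(): hands the job in; it is judged then, once.
The state is a dict: "time_s": time; "q": joint angles; "qvel": joint speeds; "effort": joint torques, N m; "tcp_pos": TCP position; "tool_rot": TCP orientation; "contact_force": force on the tool from outside, world axes, zero at the start; "torque": the same for the moment, N m; "opening": finger opening in m; "gripper_force": force on a finger pad.
Only numpy, scipy, OpenCV 4.12 (cv2) and the standard library are available. Lean on these libraries where they do the work, as an engineer would, in place of code of your own. Each camera call takes 0.05 s, during which the arm holds its last target. There are 200 camera calls.

TASK

Take the blue-capped sample tube out of the sloping rack and lay it along the two rollers of the mixer, resting in the dip between them, clear of the end slot; set it down, do not drop it. Once it lies there released, slide the orange end plate upright out of its holder and into the slot at the end of the mixer, fully home. Leave the red-capped tube, the amber jar and the white cup where they are.

Things in the scene. Friction and masses are not known exactly. Their poses are not given: they have to be found in the camera images.
- blue_tube_center (a point): Centre of the loose blue-capped tube: white, rigid, round, 34 mm diameter all along (cap too), 120 mm long, 60 to 130 g. Its x axis runs along the tube to the flat blue cap (last 28 mm); the other end is round. It starts in either lane of the rack, x pointing 35 degrees up and away from the robot, foot on a stop. It can roll out sideways if pushed on one side only
- red_tube_center (a point): Centre of the like tube with a red cap, in the other lane of the rack, 90 mm beside the first (centre to centre). Leave it
- rack: Fixed white rack, base 150 x 180 mm, origin under its centre; x level, up-slope, y across. Tubes lie at y = +45 and -45 mm, centres 72 mm above the table, sloping 35 degrees up to +x. Under each run two parallel rods, tops 12.7 mm below the tube's centre line (square to the slope): fingertips may reach 11 mm past that line. A blue wire frame (see rack_frame_top) overhangs them
- rack_frame_top (a point): Middle of the top bar of the rack's fixed blue wire frame, an open ladder of 8 mm wire 170 mm wide. It rises at the upper end of the tubes square to the slope, 10 mm beyond the caps, and leans back over the tubes towards the robot, its top 130 mm from the tubes' plane. An upright gripper strikes it; one leaning square to the tube passes, and the tube can be drawn straight out that way
- roller_mid (a point): Middle of the dip between the two rollers of the fixed white mixer, at a seated tube's centre height (95 mm above table). y runs along the rollers to the end slot, x across, z up. Dark rollers, 20 mm thick, 28 mm apart, not turning, tops 13 mm below this point (keep fingertips above). Motor housing beyond y = -95 mm, top 10 mm above it; blue slot walls from y = 90 mm, tops 21 mm below
- slot_floor (a point): Centre of the floor of the slot at the +y end of the mixer, 45 mm above the table, 105 mm along +y from roller_mid. Axes as roller_mid. The slot is open above, 30 mm deep, 67 mm long (x) and 10 mm wide (y), its top 5 mm flared at 45 degrees
- plate_center (a point): Centre of the loose orange end plate, a flat panel 64 mm wide (its x), 8 mm thick (its y), 105 mm tall (its z), 65 g. It stands upright in a black holder, its top 115 mm above the table; either face may go towards the tube
- plate_foot (a point): Middle of the lower edge of the end plate, 52.5 mm below plate_center; axes as plate_center. It comes to slot_floor when the plate is home
- holder: Fixed black holder, 94 x 44 x 34 mm, origin under its centre; x along its slot. The slot, open above, 70 mm long and 13 mm wide, has its floor 10 mm above the table, so the plate sits 24 mm deep and must be lifted straight up
- amber_jar: Amber jar with black cap, 60 mm diameter, 85 mm tall, loose bystander, origin under its centre
- beaker: White cup, 72 mm diameter, 90 mm tall, loose bystander, origin under its centre
There are look-alikes about, which are no part of the job. Leave any purple look-alike of the part that bears blue_tube_center alone. Of the things shaped like the part that bears plate_center, the orange one is meant.

How it is judged (in metres and radians):
On the way, in this order (a step that is already met when the one before it is completed fails the run):
1. the blue-capped tube lies in the dip between the rollers, let go (x of blue_tube_center in the frame of roller_mid between -0.005 and 0.005 m and y of blue_tube_center in the frame of roller_mid between -0.035 and 0.035 m and z of blue_tube_center in the frame of roller_mid between -0.004 and 0.004 m and angle between the x axis of blue_tube_center and the y axis of roller_mid, either way round below 0.08 rad and contact force between the fingers and blue_tube below 0.05 N), for 0.2 s.
2. the end plate is fully home in the slot of the mixer (x of plate_foot in the frame of slot_floor between -0.004 and 0.004 m and y of plate_foot in the frame of slot_floor between -0.003 and 0.003 m and z of plate_foot in the frame of slot_floor between -0.003 and 0.003 m and angle between plate_foot's own z axis and vertical below 0.1 rad and angle between the y axis of plate_foot and the y axis of slot_floor, either way round below 0.1 rad), for 0.2 s.
At the end, for the whole second after the job is handed in: Blue-capped tube at rest, let go, centre within 5 mm across, 35 mm along, 4 mm height of roller_mid, axis within 0.08 rad of the rollers. Plate let go, at rest, lower edge within 3 mm (height, thickness) and 4 mm (width) of slot_floor, upright and square to it within 0.1 rad (all of step 1 and all of step 2 and contact force between the fingers and end_plate below 0.05 N and linear speed of each of blue_tube, end_plate below 0.02 m/s); the robot touches nothing.
It fails at once if the blue-capped tube is dropped (falls free faster than 0.5 m/s, about 13 mm) (contact force between the fingers and blue_tube below 0.05 N and linear speed of blue_tube above 0.5 m/s).
It fails at once if the red-capped tube is moved by more than 20 mm (distance of red_tube_center from where it was at the start of the episode above 0.02 m).
It fails at once if the amber jar is moved by more than 25 mm (distance of amber_jar from where it was at the start of the episode above 0.025 m).
It fails at once if the white cup is moved by more than 25 mm (distance of beaker from where it was at the start of the episode above 0.025 m).
It also fails if it takes over 61 s, if anything falls off the work surface, if the arm or the gripper's body presses on something with over 40 N, if the wrist force passes 120 N, or if a joint passes its speed limit or range.

## Working session

There is one attempt and no reset: what is moved stays moved. The work goes in short steps, Python scripts to look and compute and a shell command to move; the robot and the scene stay as the last step left them, time stands still between calls to the robot, and variables do not carry over. Pictures are saved under pics/ and viewed, at most 10 in all, crops included, and the job is handed in when it is done.

```bash
ls; mkdir -p pics; python3 - <<'E'
from rig import robot
import cv2,numpy as np,pickle
d={}
for n in ["scene","top","wrist"]:
    c=robot.camera(n); d[n]=c; cv2.imwrite(f"pics/{n}0.png",c["color"])
o=robot.get_obs(); d["obs"]=o; pickle.dump(d,open("cam0.pkl","wb"))
np.set_printoptions(precision=4,suppress=True)
for n in ["scene","top"]: print(n,d[n]["camera_matrix"],d[n]["cam_to_world"])
print(d["wrist"]["camera_matrix"],d["wrist"]["tool_from_camera"]); print(o, robot.grasp_offset)
cv2.imwrite("pics/a.png",cv2.resize(d["top"]["color"],(800,600),interpolation=cv2.INTER_CUBIC))
cv2.imwrite("pics/b.png",cv2.resize(d["scene"]["color"],(800,600),interpolation=cv2.INTER_CUBIC))
E
```

```text
pics
scene [[481.5097   0.     254.5908]
 [  0.     481.5097 194.6653]
 [  0.       0.       1.    ]] [[-0.819   0.3629 -0.4446  0.9451]
 [ 0.5737  0.4986 -0.6498  0.6337]
 [-0.0141 -0.7872 -0.6165  0.7007]
 [ 0.      0.      0.      1.    ]]
top [[376.8128   0.     262.7312]
 [  0.     376.8128 190.3845]
 [  0.       0.       1.    ]] [[ 0.021  -0.9963  0.0831  0.4895]
 [-0.999  -0.0243 -0.0381  0.0749]
 [ 0.0399 -0.0822 -0.9958  0.8991]
 [ 0.      0.      0.      1.    ]]
[[267.8218   0.     255.4649]
 [  0.     267.8218 196.1824]
 [  0.       0.       1.    ]] [[-0.0005 -0.9532 -0.3022  0.0785]
 [ 1.     -0.0005 -0.0001  0.0001]
 [-0.0001 -0.3022  0.9532 -0.1431]
 [ 0.      0.      0.      1.    ]]
{'time_s': 0.15, 'q': array([72.7194,  6.6691, 82.6257,  0.0003, 90.7562, -2.1657]), 'qvel': array([-0.0461, -0.1288, -0.0914, -0.0974,  0.0847, -0.0161]), 'effort': array([  0.0018, -73.2503, -63.2853,   0.    ,   0.0048,   0.    ]), 'tcp_pos': array([0.176 , 0.6515, 0.2307]), 'tool_rot': array([-179.949 ,   -0.0022,  164.8851]), 'contact_force': array([-0.2353, -0.4512,  0.1188]), 'torque': array([ 0.0054, -0.0561, -0.0439]), 'gripper_force': 0.0, 'opening': 0.08504595603940925} 0.0187
```

View pics/a.png

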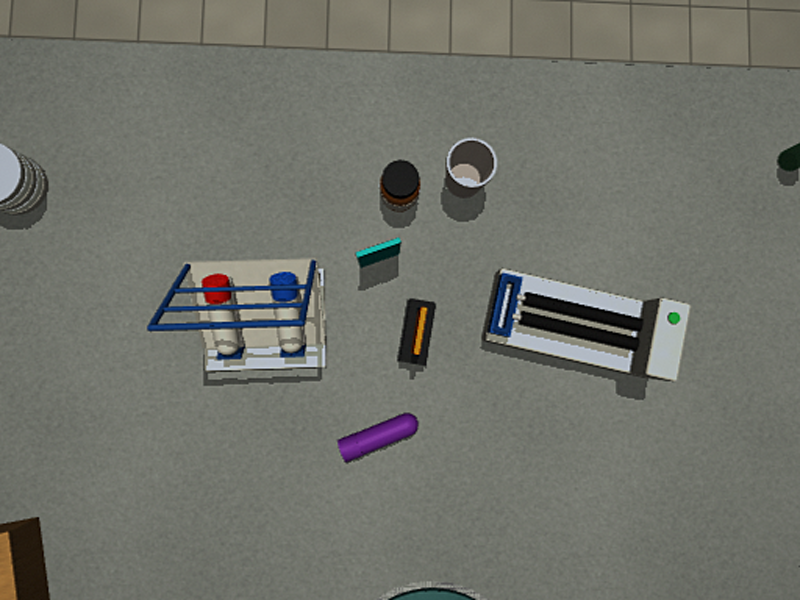

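View pics/b.png

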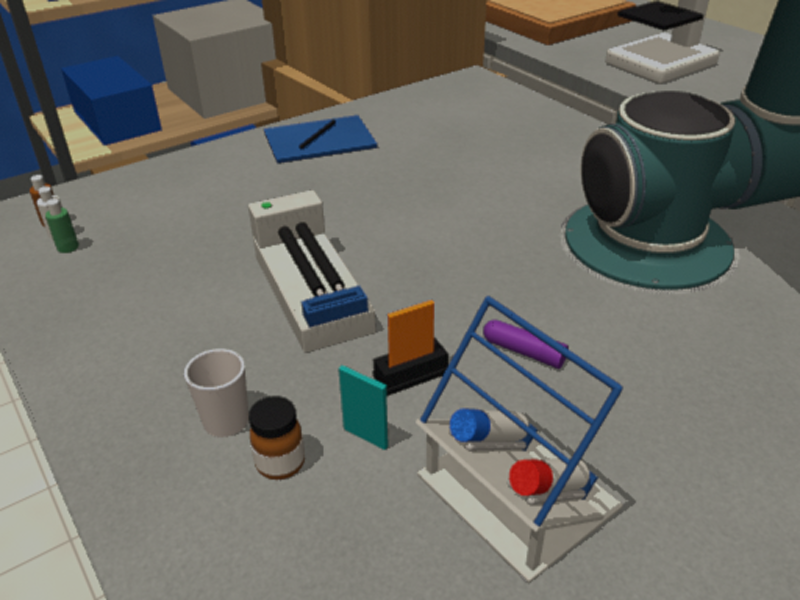

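```bash
python3 - <<'E'
import cv2,numpy as np,pickle
d=pickle.load(open("cam0.pkl","rb"))
def crop(im,x0,y0,x1,y1,s):
    c=cv2.resize(im[y0:y1,x0:x1],None,fx=s,fy=s,interpolation=cv2.INTER_CUBIC)
    for x in range(-(-x0//20)*20,x1,20):
        cv2.line(c,((x-x0)*s,0),((x-x0)*s,8),(0,255,255),1); cv2.putText(c,str(x),((x-x0)*s+2,12),0,.35,(0,255,255),1)
    for y in range(-(-y0//20)*20,y1,20):
        cv2.line(c,(0,(y-y0)*s),(8,(y-y0)*s),(0,255,255),1); cv2.putText(c,str(y),(2,(y-y0)*s+12),0,.35,(0,255,255),1)
    return c
def mos(cs,name):
    m=np.zeros((600,800,3),np.uint8)
    for c,(x,y) in cs: m[y:y+c.shape[0],x:x+c.shape[1]]=c
    cv2.imwrite(name,m)
t=d["top"]["color"]; s=d["scene"]["color"]
mos([(crop(t,250,165,450,260,4),(0,0)),(crop(t,90,162,215,246,2),(0,400))],"pics/c.png")
mos([(crop(s,155,118,245,225,3),(0,0)),(crop(s,235,185,405,370,3),(280,0))],"pics/d.png")
E
```

```text
(no output)
```

View pics/c.png

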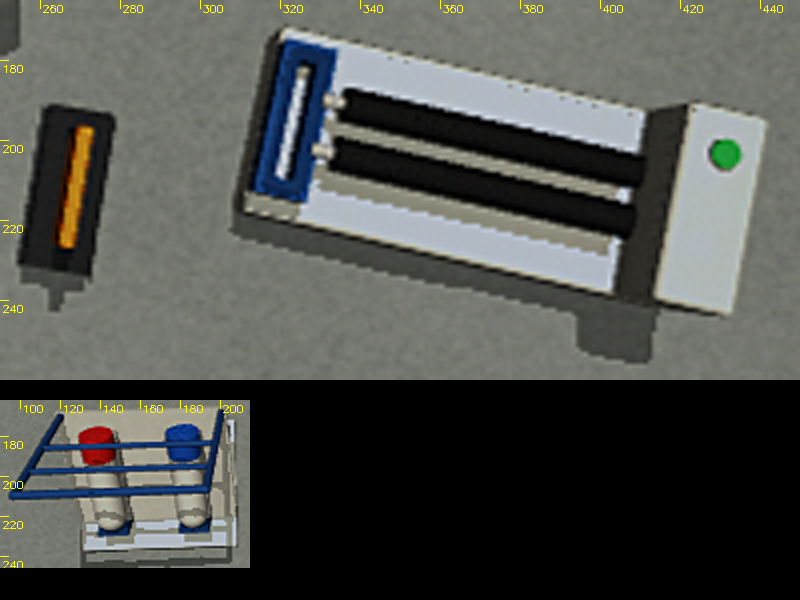

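View pics/d.png

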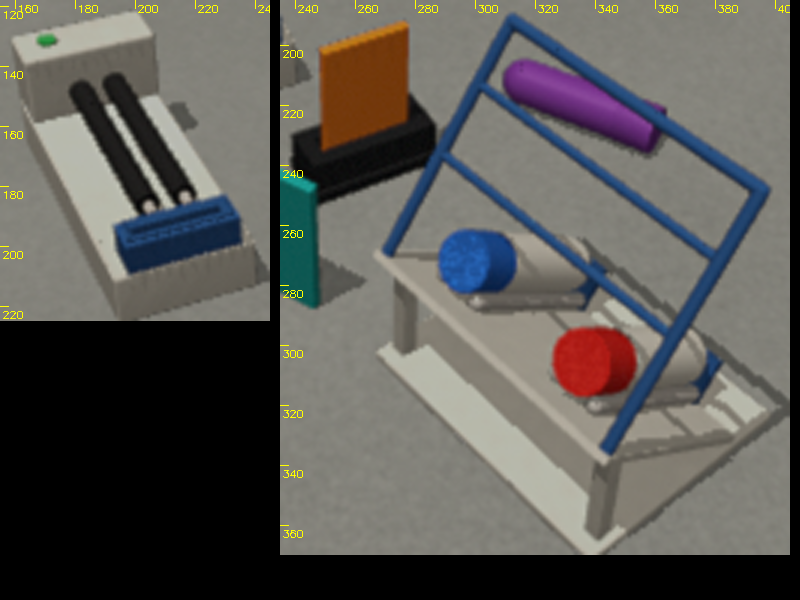

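```bash
cat > h.py <<'E'
import numpy as np,pickle
from scipy.optimize import least_squares
from scipy.spatial.transform import Rotation as R
np.set_printoptions(precision=4,suppress=True)
def proj(c,P):
    T=np.linalg.inv(c["cam_to_world"]); p=np.atleast_2d(P)@T[:3,:3].T+T[:3,3]
    q=p@c["camera_matrix"].T; return q[:,:2]/q[:,2:]
def fit(d,obs,p0):
    # obs: (cam, local pt with z above table, px)
    def f(p):
        c,s=np.cos(p[2]),np.sin(p[2]); r=[]
        for cam,l,px in obs:
            w=[p[0]+c*l[0]-s*l[1],p[1]+s*l[0]+c*l[1],l[2]]
            r.append(proj(d[cam],w)[0]-px)
        return np.ravel(r)
    s=least_squares(f,p0,x_scale=[.01,.01,.05],loss="soft_l1"); return s.x,f(s.x).reshape(-1,2)
E
python3 - <<'E'
from h import *
d=pickle.load(open("cam0.pkl","rb"))
T=lambda u,v:(250+u/4,165+v/4)
S1=lambda u,v:(155+u/3,118+v/3)
S2=lambda u,v:(235+(u-280)/3,185+v/3)
T2=lambda u,v:(90+u/2,162+(v-400)/2)
m=[("top",(0,.105,.074),(324,195.3)),("top",(0,-.095,.105),T(674,201)),
 ("scene",(0,.105,.074),S1(178,217))]
# roller ends on y=+e: use free? approximate 88mm
for sgn,a,b in((1,T(345,103),S1(148,205)),(-1,T(333,153),S1(186,193))):
    m+=[("top",(sgn*.014,.083,.072),a),("scene",(sgn*.014,.083,.072),b)]
m+=[("top",(.014,-.095,.072+.0),T(645,171))][:0]
p,r=fit(d,m,[.45,-.15,1.57]); print("mixer",p,np.degrees(p[2])); print(r)
pl=[("top",(0,0,.115),T(77,187)),("scene",(.032,.004,.115),S2(320,50)),("scene",(-.032,.004,.115),S2(408,22)),
 ("top",(.032,0,.115),T(86,127)),("top",(-.032,0,.115),T(68,247))]
p,r=fit(d,pl,[.45,.07,0.]); print("plate",p,np.degrees(p[2])); print(r)
ho=[("top",(.047,.022,.034),T(43,104)),("top",(.047,-.022,.034),T(116,115)),("top",(-.047,-.022,.034),T(91,277)),("top",(-.047,.022,.034),T(20,265))]
p,r=fit(d,ho,[.45,.07,0.]); print("holder",p,np.degrees(p[2])); print(r)
c,s=np.cos(np.radians(35)),np.sin(np.radians(35))
L=lambda a,n,y:(a*c-n*s,y,.072+a*s+n*c)
ra=[("top",L(.07,.13,.081),(96,209.5)),("top",L(.07,.13,-.081),(194,206.5)),("scene",L(.07,.13,-.081),S2(513,18)),("scene",L(.07,.13,.081),S2(765,190)),
 ("scene",L(.06,0,-.045),S2(467,262)),("scene",L(.06,0,.045),S2(585,361)),("top",L(.06,.017,-.045),T2(182,425)),("top",L(.06,.017,.045),T2(97,428))]
p,r=fit(d,ra,[.45,.3,0.]); print("rack",p,np.degrees(p[2])); print(r)
for y in(-.045,.045): print("tube", p[0]-np.sin(p[2])*y, p[1]+np.cos(p[2])*y)
E
```

```text
mixer [ 0.5304 -0.1968 -0.2082] -11.927079991931397
[[ 0.7523 -0.5776]
 [-0.165  -0.1141]
 [-0.2099 -1.3487]
 [-0.7374  0.1891]
 [ 0.4182 -0.6262]
 [-0.39   -0.0471]
 [-0.1012  0.2263]]
plate [ 0.5116  0.0297 -0.1419] -8.127868133550907
[[ 0.3553 -0.405 ]
 [ 1.094   0.1946]
 [ 0.6695  0.0396]
 [ 0.5631 -0.536 ]
 [ 0.1299 -0.1654]]
holder [ 0.5111  0.0312 -0.1296] -7.4250057014516155
[[-0.2515 -0.1665]
 [ 0.3362 -0.0039]
 [ 0.5791  0.0237]
 [-0.6968  0.1393]]
rack [0.5278 0.2602 0.0627] 3.5921835186275795
[[ 2.4037 -0.2057]
 [-3.7206 -0.8537]
 [ 1.5842  1.5444]
 [-2.4374 -1.8992]
 [-0.9511 -0.4437]
 [-0.7475  0.0682]
 [-1.7929  6.3973]
 [-3.5216  6.5267]]
tube 0.5306475963752539 0.2152975210970726
tube 0.5250087035423676 0.30512069676804976
```

```bash
python3 - <<'E'
from h import *
d=pickle.load(open("cam0.pkl","rb"))
S2=lambda u,v:(235+(u-280)/3,185+v/3)
T2=lambda u,v:(90+u/2,162+(v-400)/2)
c,s=np.cos(np.radians(35)),np.sin(np.radians(35))
L=lambda a,n,y:(a*c-n*s,y,.072+a*s+n*c)
ra=[("top",L(.07,.13,.086),(96.5,209)),("top",L(.07,.13,-.086),(194,206)),("scene",L(.07,.13,-.085),S2(513,20)),("scene",L(.07,.13,.085),S2(763,190)),
 ("scene",L(.06,0,-.045),S2(467,262)),("scene",L(.06,0,.045),S2(585,361)),("top",L(.06,-.017,-.045),T2(182,425)),("top",L(.06,-.017,.045),T2(97,428))]
p,r=fit(d,ra,[.45,.3,0.]); print("rack",p,np.degrees(p[2])); print(r)
for y in(-.045,.045): print("tube", p[0]-np.sin(p[2])*y, p[1]+np.cos(p[2])*y)
E
```

```text
rack [0.5272 0.2602 0.0635] 3.636791683832043
[[-0.9641  0.8115]
 [-0.9104 -0.1411]
 [ 0.1288 -0.4156]
 [ 0.8292 -0.5904]
 [-0.6538 -0.5976]
 [-0.41   -0.132 ]
 [ 0.3202 -0.9805]
 [ 0.2154 -0.9135]]
tube 0.5300340506549294 0.21527932854758758
tube 0.524325226864316 0.30509808678286787
```

```bash
cat >> h.py <<'E'
def pose(o): return np.array(o["tcp_pos"]),R.from_euler("xyz",o["tool_rot"],degrees=True)
def rel(o,p,Rt):
    p0,R0=pose(o); rv=(R0.inv()*Rt).as_rotvec(degrees=True); sh=R0.inv().apply(np.array(p)-p0)/.05
    print("turn",rv.round(2),"shift",sh.round(3), "rows>=",max(np.linalg.norm(rv)/8.59,np.linalg.norm(sh)).round(1))
def frame(x,z):
    x=np.array(x)/np.linalg.norm(x); z=np.array(z)/np.linalg.norm(z); return R.from_matrix(np.c_[x,np.cross(z,x),z])
ps=0.0635; Ry=R.from_euler("z",ps)
RT=Ry*frame([-np.cos(np.radians(35)),0,-np.sin(np.radians(35))],[np.sin(np.radians(35)),0,-np.cos(np.radians(35))])
C=np.array([.530,.2153,.072])
E
python3 - <<'E'
from h import *
from rig import robot
o=robot.get_obs(); z=RT.as_matrix()[:,2]
print(C-z*.22,C-z*.12); rel(o,C-z*.22,RT)
E
```

```text
[0.4041 0.2073 0.2522] [0.4613 0.2109 0.1703]
turn [ -5.78 -34.69 -18.15] shift [-6.721 -7.388 -0.423] rows>= 10.0
```

```bash
python3 -m pendant '[-0.6,-3.5,-1.8,-0.67,-0.74,-0.04,1, -1.2,-7,-3.6,-1.34,-1.48,-0.08,1, -1.7,-10.4,-5.4,-2.0,-2.2,-0.13,1, -2.3,-14,-7.2,-2.7,-2.95,-0.17,1, -2.9,-17.3,-9,-3.36,-3.7,-0.21,1, -3.5,-20.8,-10.9,-4,-4.4,-0.25,1, -4,-24.3,-12.7,-4.7,-5.2,-0.3,1, -4.6,-27.7,-14.5,-5.4,-5.9,-0.34,1]' 40; python3 - <<'E'
from h import *
from rig import robot
o=robot.get_obs(); z=RT.as_matrix()[:,2]
rel(o,C-z*.18,RT)
E
```

```text
time_s: 0.95
tcp_pos: [0.3586, 0.2973, 0.2482]
tool_rot: [179.0, 28.1, 179.6]
contact_force: [0.5, 0.4, -0.0]
opening: 0.0853
gripper_force: 0.0
turn [-1.11 -6.82 -3.54] shift [-0.946 -1.78   1.127] rows>= 2.3
```

```bash
python3 -m pendant '[-0.3,-2,-1,-0.3,-0.6,0.2,1, -0.6,-4,-2,-0.6,-1.2,0.6,1, -1.1,-6.8,-3.5,-0.9,-1.6,0.9,1, -1.1,-6.8,-3.5,-0.95,-1.78,1.13,1, -1.1,-6.8,-3.5,-0.95,-1.78,1.13,1]'; python3 - <<'E'
from h import *
from rig import robot
import cv2
o=robot.get_obs(); z=RT.as_matrix()[:,2]
rel(o,C-z*.18,RT); rel(o,C+z*.009,RT)
c=robot.camera("wrist"); pickle.dump((o,c),open("w1.pkl","wb"))
p,Rt=pose(o); im=cv2.resize(c["color"],None,fx=1.5,fy=1.5,interpolation=cv2.INTER_CUBIC)
T=np.eye(4);T[:3,:3]=Rt.as_matrix();T[:3,3]=p
cc=dict(camera_matrix=c["camera_matrix"],cam_to_world=T@c["tool_from_camera"])
u=-RT.as_matrix()[:,0]
for P in [C,C+u*.06,C-u*.06,C+[0,.09,0]]+[C+u*.06+.017*(np.cos(a)*-z+np.sin(a)*RT.as_matrix()[:,1]) for a in np.arange(0,6.28,.5)]:
    q=proj(cc,P)[0]; cv2.circle(im,tuple((q*1.5).astype(int)),2,(0,255,0),-1)
cv2.imwrite("pics/e.png",im)
E
```

```text
time_s: 1.45
tcp_pos: [0.4269, 0.2086, 0.2178]
tool_rot: [180.0, 34.7, -176.7]
contact_force: [-0.3, 0.7, -0.8]
opening: 0.0855
gripper_force: 0.0
turn [-0.15 -0.25 -0.27] shift [-0.02   0.003 -0.027] rows>= 0.0
turn [-0.15 -0.25 -0.27] shift [-0.037  0.013  3.753] rows>= 3.8
```

View pics/e.png

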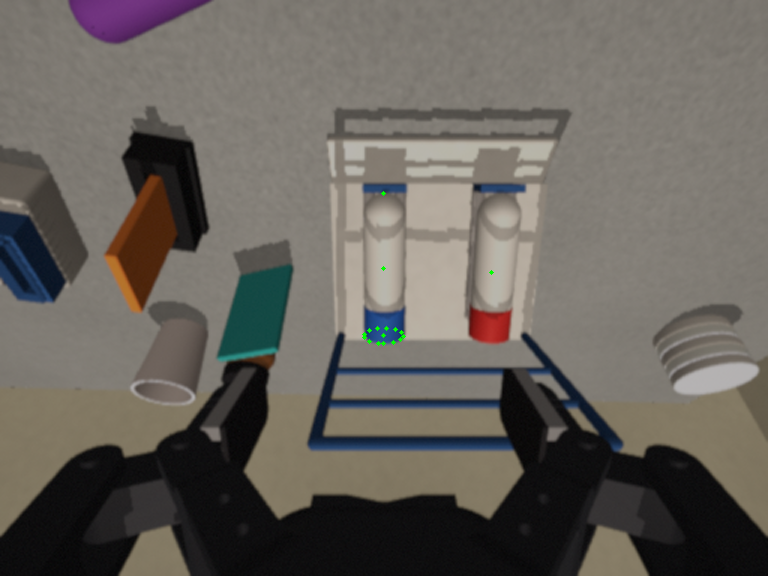

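The wrist view shows the blue tube (364–404, 192–344) lined up with the projected model, with the fingers on either side of it. I'll go straight in.

```bash
python3 -m pendant '[-0.15,-0.25,-0.27,-0.03,0,0.8,1, -0.15,-0.25,-0.27,-0.03,0,1.6,1, -0.15,-0.25,-0.27,-0.03,0.01,2.3,1, -0.15,-0.25,-0.27,-0.03,0.01,2.9,1, -0.15,-0.25,-0.27,-0.03,0.01,3.3,1, -0.15,-0.25,-0.27,-0.03,0.01,3.6,1, -0.15,-0.25,-0.27,-0.03,0.01,3.75,1, -0.15,-0.25,-0.27,-0.03,0.01,3.75,1]'; python3 - <<'E'
from h import *
from rig import robot
o=robot.get_obs(); z=RT.as_matrix()[:,2]
rel(o,C+z*.009,RT)
E
```

```text
time_s: 2.3
tcp_pos: [0.5346, 0.2181, 0.0655]
tool_rot: [180.0, 35.0, -176.2]
contact_force: [0.6, -0.0, 0.3]
opening: 0.0855
gripper_force: 0.0
turn [ 0.12 -0.01  0.15] shift [ 0.003 -0.051  0.018] rows>= 0.1
```

```bash
python3 -m pendant '[0.1,0,0.15,0,-0.05,0.01,1, 0.1,0,0.15,0,-0.05,0.01,1]'; python3 - <<'E'
from h import *
from rig import robot
o=robot.get_obs(); z=RT.as_matrix()[:,2]
rel(o,C+z*.009,RT)
E
```

```text
time_s: 2.5
tcp_pos: [0.5352, 0.2152, 0.0667]
tool_rot: [179.9, 35.1, -176.4]
contact_force: [0.4, -0.7, 1.4]
opening: 0.0856
gripper_force: 0.0
turn [ 0.04  0.14 -0.06] shift [0.025 0.009 0.033] rows>= 0.0
```

Centred within about 1 mm. Closing now.

```bash
python3 -m pendant '[0,0,0,0,0,0,0.6, 0,0,0,0,0,0,0.5, 0,0,0,0,0,0,0.42, 0,0,0,0,0,0,0.3, 0,0,0,0,0,0,0.2, 0,0,0,0,0,0,0.2, 0,0,0,0,0,0,0.2, 0,0,0,0,0,0,0.2]' 40; python3 - <<'E'
from rig import robot
print(robot.get_obs())
E
```

```text
time_s: 3.3
tcp_pos: [0.5352, 0.2155, 0.0661]
tool_rot: [179.9, 35.1, -176.5]
contact_force: [-9.1, 4.8, 6.6]
opening: 0.0327
gripper_force: 38.7
{'time_s': 3.3, 'q': array([ 25.54100491, -18.0581026 , 126.30385181, -19.27175001,
        40.25425099, -56.779571  ]), 'qvel': array([-0.0322144 , -0.03999528,  0.11348572,  0.05169249, -0.0494786 ,
       -0.03179193]), 'effort': array([-4.14374560e+00, -3.04574847e+01, -5.89228785e+01, -2.13219166e+00,
       -2.51230247e+00, -3.97531840e-02]), 'tcp_pos': array([0.53515808, 0.21551302, 0.06608983]), 'tool_rot': array([ 179.87547544,   35.08969516, -176.45268923]), 'contact_force': array([-9.10794352,  4.81232811,  6.60264241]), 'torque': array([0.60939689, 0.95611279, 0.49534562]), 'gripper_force': 38.72365951538086, 'opening': 0.032691286302304036}
```

```bash
python3 -m pendant '[0,0,0,0,0,-0.2,0.2, 0,0,0,0,0,-0.6,0.2, 0,0,0,0,0,-1.2,0.2, 0,0,0,0,0,-1.8,0.2, 0,0,0,0,0,-2.5,0.2, 0,0,0,0,0,-3.2,0.2, 0,0,0,0,0,-3.6,0.2, 0,0,0,0,0,-3.7,0.2]'; cat >> h.py <<'E'
M=np.array([.5304,-.1968,.095]); my=-11.93
RM=R.from_euler("z",my,degrees=True)
def mix(x,y,z): return M+RM.apply([x,y,z])
RP=frame(RM.apply([0,1,0]),[0,0,-1])
E
python3 - <<'E'
from h import *
from rig import robot
import cv2
o=robot.get_obs(); z=RT.as_matrix()[:,2]
rel(o,C-z*.18,RT)
print(mix(0,-.015,.12)); rel(o,mix(0,-.015,.12),RP)
c=robot.camera("wrist"); pickle.dump((o,c),open("w2.pkl","wb")); s=robot.camera("scene")["color"]
cv2.imwrite("pics/f.png",np.hstack([cv2.resize(c["color"],(400,300)),cv2.resize(s,(400,300))]))
E
```

```text
time_s: 4.1
tcp_pos: [0.4285, 0.2084, 0.2199]
tool_rot: [179.8, 35.3, -176.5]
contact_force: [-0.1, -0.6, -1.3]
opening: 0.0326
gripper_force: 40.7
turn [ 0.13  0.27 -0.08] shift [ 0.031  0.009 -0.01 ] rows>= 0.0
[ 0.5273 -0.2115  0.215 ]
turn [ 32.46  24.44 101.75] shift [-1.13  -8.506  0.892] rows>= 12.8
```

View pics/f.png

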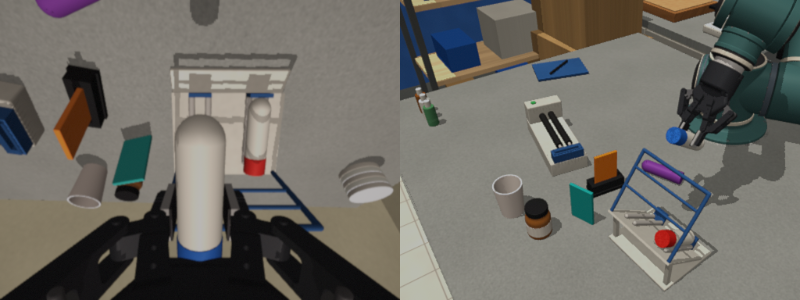

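The tube is firmly held (round foot at (200,120), cap between the pads), and the red tube is undisturbed. Moving over to the mixer.

```bash
python3 -m pendant '[2.3,1.75,7.3,-0.08,-0.6,0.06,0.2, 4.6,3.5,14.5,-0.16,-1.2,0.13,0.2, 7,5.2,21.8,-0.24,-1.8,0.19,0.2, 9.3,7,29,-0.32,-2.4,0.25,0.2, 11.6,8.7,36.3,-0.4,-3,0.32,0.2, 13.9,10.5,43.6,-0.48,-3.6,0.38,0.2, 16.2,12.2,50.9,-0.56,-4.25,0.45,0.2, 18.5,14,58.1,-0.65,-4.86,0.51,0.2]'; python3 - <<'E'
from h import *
from rig import robot
o=robot.get_obs(); rel(o,mix(0,-.015,.09),RP)
E
```

```text
time_s: 5.0
tcp_pos: [0.4857, -0.0335, 0.2128]
tool_rot: [171.4, 14.3, 120.6]
contact_force: [0.6, 0.0, -0.5]
opening: 0.0325
gripper_force: 40.6
turn [13.47 10.42 43.34] shift [-3.241 -1.295  1.218] rows>= 5.4
```

```bash
python3 -m pendant '[2.3,1.7,7.2,-0.54,-0.22,0.2,0.2, 4.5,3.5,14.4,-1.1,-0.43,0.4,0.2, 6.7,5.2,21.7,-1.6,-0.65,0.6,0.2, 9,7,29,-2.15,-0.86,0.8,0.2, 11.2,8.7,36.1,-2.7,-1.1,1,0.2, 13.5,10.4,43.3,-3.24,-1.3,1.2,0.2, 13.5,10.4,43.3,-3.24,-1.3,1.22,0.2, 13.5,10.4,43.3,-3.24,-1.3,1.22,0.2]'; python3 - <<'E'
from h import *
from rig import robot
import cv2
o=robot.get_obs(); rel(o,mix(0,-.015,.09),RP); rel(o,mix(0,-.015,-.005),RP)
c=robot.camera("wrist"); p,Rt=pose(o); im=c["color"].copy(); im=cv2.resize(im,None,fx=1.5,fy=1.5,interpolation=cv2.INTER_CUBIC)
T=np.eye(4);T[:3,:3]=Rt.as_matrix();T[:3,3]=p
cc=dict(camera_matrix=c["camera_matrix"],cam_to_world=T@c["tool_from_camera"])
for P in [(0,.105,-.021),(.0335,.105,-.021),(-.0335,.105,-.021),(.0,.083,-.023),(.014,.083,-.023),(-.014,.083,-.023),(.014,.0,-.013),(-.014,.0,-.013)]:
    q=proj(cc,mix(*P))[0]*1.5; cv2.circle(im,(int(q[0]),int(q[1])),2,(0,255,0),-1)
cv2.imwrite("pics/g.png",im); pickle.dump((o,c),open("w3.pkl","wb"))
E
```

```text
time_s: 5.8
tcp_pos: [0.5278, -0.2105, 0.1847]
tool_rot: [180.0, 0.1, 78.4]
contact_force: [0.6, 0.5, -0.9]
opening: 0.0323
gripper_force: 40.6
turn [0.01 0.05 0.31] shift [-0.021 -0.007 -0.007] rows>= 0.0
turn [0.01 0.05 0.31] shift [-0.019 -0.007  1.893] rows>= 1.9
```

View pics/g.png

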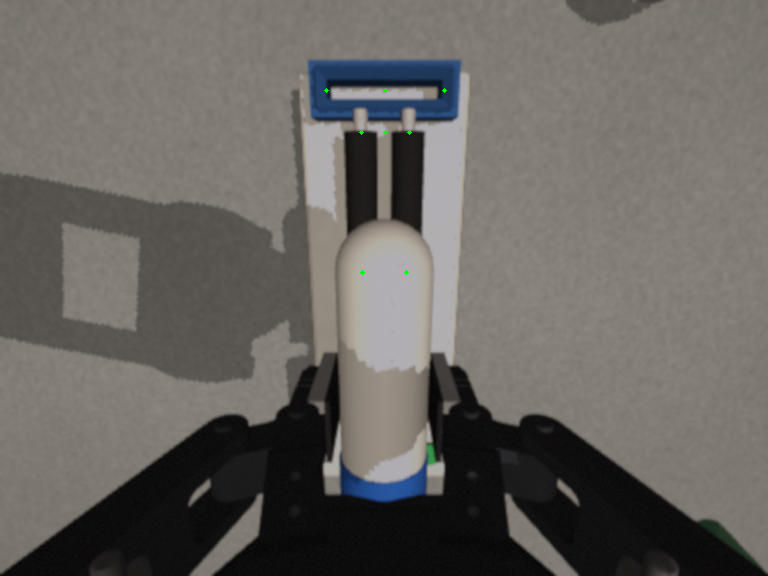

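Mixer and projected model agree within a pixel, and the tube is in line with the rollers. Lowering.

```bash
python3 -m pendant '[0,0,0.3,-0.02,-0.01,0.5,0.2, 0,0,0.3,-0.02,-0.01,1.0,0.2, 0,0,0.3,-0.02,-0.01,1.4,0.2, 0,0,0.3,-0.02,-0.01,1.65,0.2, 0,0,0.3,-0.02,-0.01,1.78,0.2, 0,0,0.3,-0.02,-0.01,1.82,0.2,0,0,0.3,-0.02,-0.01,1.82,0.2]'; python3 -m pendant '[0,0,0,0,0,0.03,0.2, 0,0,0,0,0,0.06,0.2, 0,0,0,0,0,0.06,0.2]';  python3 -m pendant '[0,0,0,0,0,0.02,0.2, 0,0,0,0,0,0.04,0.2, 0,0,0,0,0,0.04,0.2]'
```

```text
time_s: 6.55
tcp_pos: [0.528, -0.2106, 0.0968]
tool_rot: [179.8, 0.1, 78.2]
contact_force: [-0.5, -0.3, -1.4]
opening: 0.0325
gripper_force: 40.6
time_s: 6.85
tcp_pos: [0.5278, -0.2107, 0.0934]
tool_rot: [179.8, 0.1, 78.1]
contact_force: [-0.1, 1.0, -0.8]
opening: 0.0326
gripper_force: 40.6
time_s: 7.15
tcp_pos: [0.5277, -0.2107, 0.0911]
tool_rot: [179.8, 0.1, 78.1]
contact_force: [0.0, -1.2, -0.3]
opening: 0.0327
gripper_force: 40.6
```

```bash
python3 -m pendant '[0,0,0,0,0,0.02,0.2, 0,0,0,0,0,0.04,0.2, 0,0,0,0,0,0.04,0.2]'; python3 -m pendant '[0,0,0,0,0,0.02,0.2, 0,0,0,0,0,0.03,0.2, 0,0,0,0,0,0.03,0.2]'
```

```text
time_s: 7.45
tcp_pos: [0.5277, -0.2106, 0.089]
tool_rot: [179.8, 0.1, 78.1]
contact_force: [0.1, 0.4, -1.1]
opening: 0.0328
gripper_force: 40.6
time_s: 7.75
tcp_pos: [0.5277, -0.2107, 0.0876]
tool_rot: [179.8, 0.1, 78.1]
contact_force: [0.0, -0.5, -1.7]
opening: 0.0327
gripper_force: 40.6
```

```bash
python3 -m pendant '[0,0,0,0,0,0.01,0.2, 0,0,0,0,0,0.02,0.2, 0,0,0,0,0,0.02,0.2]'; python3 -m pendant '[0,0,0,0,0,0.01,0.2, 0,0,0,0,0,0.02,0.2, 0,0,0,0,0,0.02,0.2]'
```

```text
time_s: 8.05
tcp_pos: [0.5279, -0.2107, 0.0872]
tool_rot: [179.8, 0.1, 78.1]
contact_force: [-1.2, 1.0, 5.0]
opening: 0.0325
gripper_force: 41.2
time_s: 8.35
tcp_pos: [0.528, -0.2108, 0.0871]
tool_rot: [179.7, 0.1, 78.2]
contact_force: [-5.6, 1.9, 13.9]
opening: 0.0322
gripper_force: 42.1
```

Contact felt at 14 N, so the tube is seated. Opening gently.

```bash
python3 -m pendant '[0,0,0,0,0,-0.01,0.36, 0,0,0,0,0,-0.01,0.4, 0,0,0,0,0,-0.01,0.45, 0,0,0,0,0,-0.01,0.55, 0,0,0,0,0,-0.01,0.65, 0,0,0,0,0,-0.01,0.65]' 20; python3 -m pendant '[0,0,0,0,0,-0.2,0.65, 0,0,0,0,0,-0.6,0.65, 0,0,0,0,0,-1.2,0.65, 0,0,0,0,0,-1.8,0.65, 0,0,0,0,0,-2.2,0.65,0,0,0,0,0,-2.2,0.65]'; cat >> h.py <<'E'
Pc=np.array([.5113,.0305]); py=-7.8
E
python3 - <<'E'
from h import *
from rig import robot
import cv2
o=robot.get_obs(); print(o["opening"])
c=robot.camera("wrist"); p,Rt=pose(o); im=cv2.resize(c["color"],None,fx=1.5,fy=1.5,interpolation=cv2.INTER_CUBIC)
T=np.eye(4);T[:3,:3]=Rt.as_matrix();T[:3,3]=p
cc=dict(camera_matrix=c["camera_matrix"],cam_to_world=T@c["tool_from_camera"])
for P in [(x,-.015+y,0) for x in (0,-.017,.017) for y in (-.06,-.032,.043)]+[(0,.045,0)]:
    q=proj(cc,mix(*P))[0]*1.5; cv2.circle(im,(int(q[0]),int(q[1])),2,(0,255,0),-1)
cv2.imwrite("pics/i.png",im)
RQ=R.from_euler("z",py,degrees=True)*frame([-1,0,0],[0,0,-1])
rel(o,[*Pc,.28],RQ)
E
```

```text
time_s: 8.95
tcp_pos: [0.5277, -0.2107, 0.0861]
tool_rot: [179.8, 0.1, 78.1]
contact_force: [0.4, -0.5, -1.1]
opening: 0.0557
gripper_force: 0.0
time_s: 9.55
tcp_pos: [0.5284, -0.2108, 0.2003]
tool_rot: [179.5, 0.2, 78.1]
contact_force: [0.3, -0.6, -1.5]
opening: 0.0554
gripper_force: 0.0
0.055362128820044806
turn [  0.24   0.52 -94.06] shift [ 4.649 -1.312 -1.617] rows>= 10.9
```

View pics/i.png

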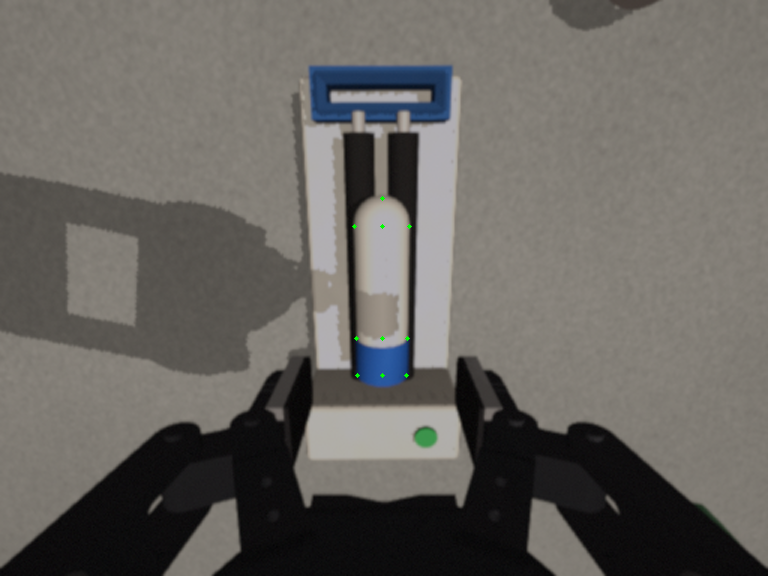

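The tube lies in the dip on the model outline (centre line x=382, from y=197 to 383). Next is the plate.

```bash
python3 -m pendant '[0,0,-8,0.2,-0.05,-0.3,0.65, 0,0,-16,0.6,-0.15,-0.7,0.65, 0,0,-24,1.1,-0.3,-1.1,0.65, 0,0,-32,1.6,-0.45,-1.4,0.65, 0,0,-40,2.1,-0.6,-1.6,0.65, 0,0,-48,2.6,-0.7,-1.6,0.65, 0,0,-56,3.1,-0.85,-1.6,0.65, 0,0,-64,3.6,-1,-1.6,0.65]'; python3 - <<'E'
from h import *
from rig import robot
o=robot.get_obs()
RQ=R.from_euler("z",py,degrees=True)*frame([-1,0,0],[0,0,-1])
rel(o,[*Pc,.24],RQ)
E
```

```text
time_s: 10.4
tcp_pos: [0.5148, -0.0228, 0.2748]
tool_rot: [-180.0, 0.2, 142.5]
contact_force: [0.9, 0.6, -0.6]
opening: 0.0555
gripper_force: 0.0
turn [ -0.08   0.15 -29.73] shift [0.707 0.802 0.694] rows>= 3.5
```

```bash
python3 -m pendant '[0,0,-8,0.2,0.2,0.2,0.65, 0,0,-16,0.4,0.4,0.4,0.65, 0,0,-24,0.6,0.65,0.6,0.65, 0,0,-29.7,0.7,0.8,0.7,0.65, 0,0,-29.7,0.7,0.8,0.7,0.65, 0,0,-29.7,0.7,0.8,0.7,0.65]'; python3 - <<'E'
from h import *
from rig import robot
import cv2
o=robot.get_obs()
RQ=R.from_euler("z",py,degrees=True)*frame([-1,0,0],[0,0,-1])
rel(o,[*Pc,.24],RQ)
c=robot.camera("wrist"); p,Rt=pose(o); im=cv2.resize(c["color"],None,fx=1.5,fy=1.5,interpolation=cv2.INTER_CUBIC)
T=np.eye(4);T[:3,:3]=Rt.as_matrix();T[:3,3]=p
cc=dict(camera_matrix=c["camera_matrix"],cam_to_world=T@c["tool_from_camera"])
for x in(-.032,.032):
  for y in(-.004,.004):
    q=proj(cc,[*Pc,.115]+R.from_euler("z",py,degrees=True).apply([x,y,0]))[0]*1.5; cv2.circle(im,(int(q[0]),int(q[1])),2,(0,255,0),-1)
x0,y0=230,100
im=cv2.resize(im[y0:y0+300,x0:x0+300],None,fx=2,fy=2)
cv2.imwrite("pics/j.png",im); pickle.dump((o,c,cc),open("w4.pkl","wb"))
E
```

```text
time_s: 11.0
tcp_pos: [0.5121, 0.029, 0.2402]
tool_rot: [-179.9, 0.1, 171.7]
contact_force: [0.0, -0.5, 0.7]
opening: 0.0553
gripper_force: 0.0
turn [-0.12  0.15 -0.52] shift [0.02  0.027 0.005] rows>= 0.1
```

View pics/j.png

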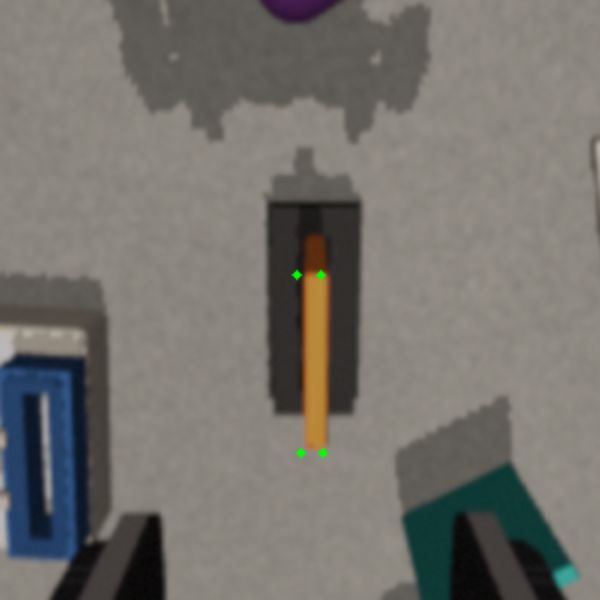

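```bash
python3 - <<'E'
from h import *
from rig import robot
o,c,cc=pickle.load(open("w4.pkl","rb"))
f=lambda u,v:((230+u/2)/1.5,(100+v/2)/1.5)
d={"w":cc}
# image up = robot side (-x)
ob=[("w",(-.032,0,.115),f(316.5,274)),("w",(.032,0,.115),f(316,450)),("w",(-.032,.004,.115),f(329,274)),("w",(-.032,-.004,.115),f(304,274)),("w",(.032,-.004,.115),f(305,450)),("w",(.032,.004,.115),f(327,450))]
p,r=fit(d,ob,[.511,.03,-.136]); print(p,np.degrees(p[2]));print(r)
o=robot.get_obs()
RQ=R.from_euler("z",p[2])*frame([-1,0,0],[0,0,-1])
rel(o,[p[0],p[1],.24],RQ); rel(o,[p[0],p[1],.08],RQ)
E
```

```text
[ 0.511   0.0326 -0.1446] -8.286225624698455
[[-0.0001 -0.2222]
 [-0.0001  0.2571]
 [-0.1868 -0.225 ]
 [ 0.1868 -0.2194]
 [-0.0444  0.258 ]
 [ 0.0443  0.2562]]
turn [-0.12  0.18 -0.05] shift [0.035 0.071 0.012] rows>= 0.1
turn [-0.12  0.18 -0.05] shift [0.045 0.077 3.212] rows>= 3.2
```

```bash
python3 -m pendant '[-0.1,0.2,0,0.04,0.07,0.6,0.65, -0.1,0.2,0,0.04,0.07,1.3,0.65, -0.1,0.2,0,0.04,0.07,2,0.65, -0.1,0.2,0,0.04,0.075,2.6,0.65, -0.1,0.2,0,0.045,0.077,3.0,0.65, -0.1,0.2,0,0.045,0.077,3.2,0.65, -0.1,0.2,0,0.045,0.077,3.21,0.65, -0.1,0.2,0,0.045,0.077,3.21,0.65]' 40; python3 - <<'E'
from h import *
from rig import robot
o=robot.get_obs(); RQ=R.from_euler("z",-.1446)*frame([-1,0,0],[0,0,-1])
rel(o,[.511,.0326,.08],RQ)
E
```

```text
time_s: 11.85
tcp_pos: [0.5116, 0.0327, 0.0812]
tool_rot: [180.0, 0.1, 171.8]
contact_force: [-0.6, -0.4, 0.8]
opening: 0.0552
gripper_force: 0.0
turn [0.   0.05 0.07] shift [ 0.011 -0.004  0.024] rows>= 0.0
```

```bash
python3 -m pendant '[0,0,0,0.01,0,0.02,0.4, 0,0,0,0.01,0,0.02,0.25, 0,0,0,0.01,0,0.02,0.15, 0,0,0,0.01,0,0.02,0.05, 0,0,0,0.01,0,0.02,0, 0,0,0,0.01,0,0.02,0,0,0,0,0.01,0,0.02,0, 0,0,0,0.01,0,0.02,0]' 50
```

```text
time_s: 12.65
tcp_pos: [0.5108, 0.033, 0.0796]
tool_rot: [-180.0, 0.0, 171.8]
contact_force: [-1.4, -1.3, 5.7]
opening: 0.0074
gripper_force: 49.6
```

```bash
python3 -m pendant '[0,0,0,0,0,-0.1,0, 0,0,0,0,0,-0.3,0, 0,0,0,0,0,-0.6,0, 0,0,0,0,0,-1.0,0, 0,0,0,0,0,-1.5,0, 0,0,0,0,0,-2.0,0, 0,0,0,0,0,-2.4,0, 0,0,0,0,0,-2.4,0]'; python3 - <<'E'
from h import *
from rig import robot
o=robot.get_obs(); print(o["contact_force"],o["torque"])
RS=RM*frame([-1,0,0],[0,0,-1])
rel(o,mix(0,.105,.105),RS)
E
```

```text
time_s: 13.45
tcp_pos: [0.5115, 0.0331, 0.2033]
tool_rot: [180.0, 0.3, 171.8]
contact_force: [0.6, 0.1, -1.4]
opening: 0.0076
gripper_force: 48.7
[ 0.5937  0.0722 -1.4085] [ 0.03   -0.0324  0.0031]
turn [0.05 0.28 3.77] shift [-1.163 -2.402  0.07 ] rows>= 2.7
```

```bash
python3 -m pendant '[0,0,0.7,-0.2,-0.4,0,0, 0,0,1.4,-0.45,-0.9,0,0, 0,0,2.4,-0.75,-1.5,0,0, 0,0.2,3.2,-1,-2.05,0,0, 0,0.3,3.8,-1.15,-2.35,0,0, 0,0.3,3.8,-1.16,-2.4,0,0, 0,0.3,3.8,-1.16,-2.4,0,0]'; python3 - <<'E'
from h import *
from rig import robot
import cv2
o=robot.get_obs()
RS=RM*frame([-1,0,0],[0,0,-1])
rel(o,mix(0,.105,.105),RS)
c=robot.camera("wrist"); p,Rt=pose(o)
T=np.eye(4);T[:3,:3]=Rt.as_matrix();T[:3,3]=p
cc=dict(camera_matrix=c["camera_matrix"],cam_to_world=T@c["tool_from_camera"])
s=robot.camera("scene"); s2=robot.camera("top")
pickle.dump((o,c,cc,s,s2),open("w5.pkl","wb"))
def draw(cam,pts,col,s,x0,y0,w,h):
    im=cv2.resize(cam["color"][y0:y0+h,x0:x0+w],None,fx=s,fy=s,interpolation=cv2.INTER_CUBIC)
    for P in pts:
        q=(proj(cam,P)[0]-[x0,y0]+.5)*s; cv2.circle(im,(int(q[0]),int(q[1])),2,col,-1)
    return im
foot=[mix(x,.105+y,p[2]-.07-.095) for x in(-.032,.032) for y in(-.004,.004)]
slot=[mix(x,.105+y,-.021) for x in(-.0335,.0335) for y in(-.005,.005)]
top=[mix(x,.105+y,p[2]+.035-.095) for x in(-.032,.032) for y in(-.004,.004)]
cc["color"]=c["color"]
m=np.zeros((600,800,3),np.uint8)
m[0:480,0:400]=draw(cc,foot+slot,(0,255,0),4,205,40,100,120)
m[0:480,400:800]=draw(s,foot+top,(0,255,0),4,165,100,100,120)
cv2.imwrite("pics/k.png",m)
E
```

```text
time_s: 14.15
tcp_pos: [0.5508, -0.0938, 0.1989]
tool_rot: [-180.0, -0.3, 168.0]
contact_force: [0.0, 0.3, -0.8]
opening: 0.0072
gripper_force: 48.7
turn [-0.   -0.34 -0.05] shift [-0.027  0.001 -0.023] rows>= 0.0
```

View pics/k.png

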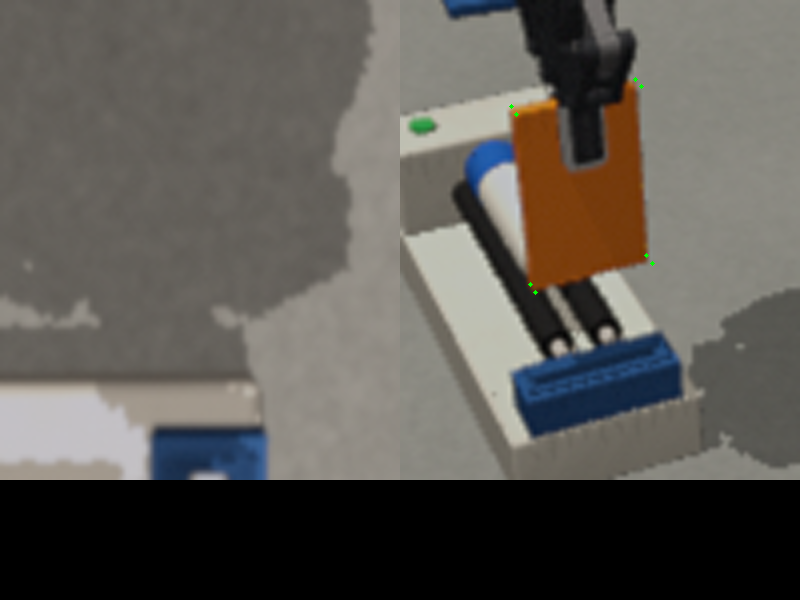

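Scene view: the plate hangs upright, and its corners (512,106), (637,82), (535,290), (649,261) match the model within a pixel. Lowering it to the slot mouth.

```bash
python3 -m pendant '[0,-0.3,0,-0.027,0,0.2,0, 0,-0.3,0,-0.027,0,0.5,0, 0,-0.3,0,-0.027,0,0.8,0, 0,-0.3,0,-0.027,0,0.95,0, 0,-0.3,0,-0.027,0,0.98,0, 0,-0.3,0,-0.027,0,0.98,0]'; python3 - <<'E'
from h import *
from rig import robot
o=robot.get_obs()
RS=RM*frame([-1,0,0],[0,0,-1])
rel(o,mix(0,.105,.055),RS); rel(o,mix(0,.105,.02),RS)
E
```

```text
time_s: 14.9
tcp_pos: [0.552, -0.0942, 0.1499]
tool_rot: [-180.0, -0.0, 168.0]
contact_force: [0.7, -0.0, -0.6]
opening: 0.0075
gripper_force: 48.7
turn [-0.02 -0.03 -0.03] shift [-0.002  0.004 -0.002] rows>= 0.0
turn [-0.02 -0.03 -0.03] shift [-0.002  0.004  0.698] rows>= 0.7
```

```bash
python3 -m pendant '[0,0,0,0,0,0.05,0, 0,0,0,0,0,0.1,0, 0,0,0,0,0,0.15,0, 0,0,0,0,0,0.2,0, 0,0,0,0,0,0.2,0]'; python3 -m pendant '[0,0,0,0,0,0.04,0, 0,0,0,0,0,0.08,0, 0,0,0,0,0,0.08,0]'
```

```text
time_s: 15.4
tcp_pos: [0.5521, -0.0941, 0.1401]
tool_rot: [180.0, 0.0, 168.0]
contact_force: [-0.4, 0.4, -0.3]
opening: 0.0075
gripper_force: 48.8
time_s: 15.7
tcp_pos: [0.5522, -0.0939, 0.1364]
tool_rot: [180.0, 0.0, 168.1]
contact_force: [2.0, 4.5, 0.9]
opening: 0.0073
gripper_force: 49.4
```

```bash
python3 -m pendant '[0,0,0,0,0.01,0,0, 0,0,0,0,0.015,0.03,0, 0,0,0,0,0.015,0.06,0, 0,0,0,0,0.015,0.06,0]'; python3 -m pendant '[0,0,0,0,0,0.04,0, 0,0,0,0,0,0.08,0, 0,0,0,0,0,0.08,0]'
```

```text
time_s: 16.1
tcp_pos: [0.5521, -0.0935, 0.1326]
tool_rot: [-180.0, -0.0, 168.0]
contact_force: [0.9, 2.4, -2.2]
opening: 0.0076
gripper_force: 48.9
time_s: 16.4
tcp_pos: [0.5521, -0.0935, 0.1287]
tool_rot: [-180.0, -0.0, 168.0]
contact_force: [1.3, 2.0, -1.1]
opening: 0.0076
gripper_force: 49.0
```

Sliding freely; 14 mm left.

```bash
python3 -m pendant '[0,0,0,0,0.005,0.05,0, 0,0,0,0,0.005,0.1,0, 0,0,0,0,0.005,0.15,0, 0,0,0,0,0.005,0.2,0, 0,0,0,0,0.005,0.2,0]'; python3 -m pendant '[0,0,0,0,0,0.02,0, 0,0,0,0,0,0.04,0, 0,0,0,0,0,0.05,0, 0,0,0,0,0,0.05,0]'; python3 -m pendant '[0,0,0,0,0,0.01,0, 0,0,0,0,0,0.02,0, 0,0,0,0,0,0.02,0]'
```

```text
time_s: 16.9
tcp_pos: [0.552, -0.0933, 0.1186]
tool_rot: [-180.0, -0.0, 168.0]
contact_force: [0.4, 1.2, -2.0]
opening: 0.0074
gripper_force: 49.1
time_s: 17.3
tcp_pos: [0.5522, -0.0933, 0.1165]
tool_rot: [-180.0, -0.0, 168.0]
contact_force: [-0.1, 0.7, -0.9]
opening: 0.0069
gripper_force: 49.1
time_s: 17.6
tcp_pos: [0.5522, -0.0933, 0.1156]
tool_rot: [-180.0, -0.0, 168.0]
contact_force: [0.4, -0.0, -0.7]
opening: 0.0075
gripper_force: 49.1
```

```bash
python3 -m pendant '[0,0,0,0,0,0.01,0, 0,0,0,0,0,0.02,0, 0,0,0,0,0,0.02,0]'; python3 -m pendant '[0,0,0,0,0,0.01,0, 0,0,0,0,0,0.02,0, 0,0,0,0,0,0.02,0]'
```

```text
time_s: 17.9
tcp_pos: [0.5522, -0.0933, 0.1147]
tool_rot: [-180.0, -0.0, 168.0]
contact_force: [-0.5, 0.5, 0.5]
opening: 0.0074
gripper_force: 49.4
time_s: 18.2
tcp_pos: [0.5524, -0.0933, 0.1147]
tool_rot: [-180.0, 0.0, 168.0]
contact_force: [-4.4, 1.9, 10.4]
opening: 0.0076
gripper_force: 51.0
```

The plate is on the floor of the slot (10 N). Releasing and retreating.

```bash
python3 -m pendant '[0,0,0,0,0,-0.01,0.15, 0,0,0,0,0,-0.01,0.25, 0,0,0,0,0,-0.01,0.35, 0,0,0,0,0,-0.01,0.4, 0,0,0,0,0,-0.01,0.4]' 20; python3 -m pendant '[0,0,0,0,0,-0.2,0.4, 0,0,0,0,0,-0.5,0.4, 0,0,0,0,0,-1.0,0.4, 0,0,0,0,0,-1.6,0.4, 0,0,0,0,0,-2.2,0.4, 0,0,0,0,0,-2.4,0.4,0,0,0,0,0,-2.4,0.4,0,0,0,0,0,-2.4,0.4]'; python3 - <<'E'
from h import *
from rig import robot
import cv2
o=robot.get_obs(); p,Rt=pose(o); c=robot.camera("wrist")
T=np.eye(4);T[:3,:3]=Rt.as_matrix();T[:3,3]=p
w=dict(camera_matrix=c["camera_matrix"],cam_to_world=T@c["tool_from_camera"],color=c["color"])
pts={"top":[mix(x,.105+y,.055) for x in(-.032,.032) for y in(-.004,.004)]}
for n,cam in(("wrist",w),("top",robot.camera("top")),("scene",robot.camera("scene"))):
    hsv=cv2.cvtColor(cam["color"],cv2.COLOR_BGR2HSV)
    m=cv2.inRange(hsv,(8,150,80),(22,255,255)); q=proj(cam,pts["top"]); print(n,"model top corners",q.round(1).tolist())
    k,l,st,ce=cv2.connectedComponentsWithStats(m)
    for i in range(1,k):
        if st[i,4]>25: print("  orange box x,y,w,h,area",st[i], ce[i].round(1), cv2.minAreaRect(np.argwhere(l==i)[:,::-1].astype(np.float32)))
    mb=cv2.inRange(hsv,(100,150,60),(125,255,255)); k,l,st,ce=cv2.connectedComponentsWithStats(mb)
    print("  tube cap/foot model",proj(cam,[mix(0,-.061,0),mix(0,.045,0)]).round(1).tolist(),[(st[i].tolist(),ce[i].round(0).tolist()) for i in range(1,k) if st[i,4]>60])
E
```

```text
time_s: 18.7
tcp_pos: [0.5522, -0.0933, 0.114]
tool_rot: [-180.0, -0.0, 168.0]
contact_force: [0.2, -0.6, -0.2]
opening: 0.0343
gripper_force: 0.0
time_s: 19.5
tcp_pos: [0.552, -0.0932, 0.2335]
tool_rot: [-180.0, -0.0, 168.0]
contact_force: [-0.2, -0.6, -0.9]
opening: 0.034
gripper_force: 0.0
wrist model top corners [[249.7, 168.4], [259.0, 168.4], [250.2, 236.1], [258.8, 236.1]]
  orange box x,y,w,h,area [251 153   9  82 646] [255.2 194.6] ((254.99996948242188, 193.49996948242188), (80.99998474121094, 7.999999046325684), 90.0)
  orange box x,y,w,h,area [371 257  40  24 269] [385.9 265. ] ((388.2930908203125, 265.98272705078125), (16.155494689941406, 40.2958869934082), 68.19859313964844)
  tube cap/foot model [[102.6, 187.2], [199.7, 187.1]] [([484, 52, 28, 20, 291], [499.0, 61.0]), ([245, 143, 23, 70, 646], [260.0, 168.0]), ([82, 171, 30, 32, 776], [96.0, 187.0]), ([246, 193, 4, 21, 71], [248.0, 205.0])]
top model top corners [[331.0, 208.0], [327.1, 207.1], [337.7, 177.1], [333.9, 176.2]]
  orange box x,y,w,h,area [244 119  23  10  28] [255.3 125.1] ((254.54666137695312, 124.324546
[... 657 characters left out ...]
11.4 175.6] ((211.83998107910156, 175.87997436523438), (34.78965759277344, 30.829858779907227), 81.8698959350586)
  orange box x,y,w,h,area [160 272  31  20 274] [174.7 283.5] ((175.88116455078125, 282.3118896484375), (17.71166229248047, 30.149629592895508), 84.2894058227539)
  tube cap/foot model [[190.4, 143.2], [204.5, 166.4]] [([20, 0, 120, 92, 5424], [69.0, 43.0]), ([0, 4, 26, 68, 340], [13.0, 38.0]), ([0, 36, 25, 79, 1015], [8.0, 85.0]), ([217, 75, 24, 22, 325], [228.0, 85.0]), ([122, 80, 41, 13, 95], [142.0, 86.0]), ([170, 80, 26, 24, 422], [183.0, 91.0]), ([182, 135, 13, 13, 77], [187.0, 140.0]), ([194, 184, 41, 24, 438], [214.0, 197.0]), ([270, 190, 128, 146, 1627], [340.0, 254.0])]
```

```bash
python3 -c "
from rig import robot
print(robot.close_job())"
```

```text
the job is handed in; nothing more can be done
None
```

The blue-capped tube lies released in the dip between the rollers and the orange plate is home in the slot and let go. The job was handed in at about 20 s; no verdict came back, but the final camera images put the plate within about 1 mm of its target.

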